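# Make up the curry kit and the baking kit

## Task

Make up the two kits from the row of stock on the kitchen worktop: the red and the yellow spice jar go in the wooden tray (curry kit), the brown spice jar and the white kitchen timer in the blue tray (baking kit), one thing standing upright on the floor of each compartment, either way round. Set each thing down gently, never dropping it, and let it go. Leave the green and black jars, the mug and the pepper mill where they stand.

Things in the scene. Friction and masses are not known exactly. Their poses are not given: they have to be found in the camera images.
- jar_red: red spice jar (chilli): closed upright cylinder, lid and contents red, pale label band; 42 mm in diameter, 82 mm tall: straight body to 60 mm, short neck, 40 mm lid from 64 to 82 mm. Rigid, about 0.15 kg. Origin: centre of its underside, z up. Stands in the stock row; the order changes, neighbours are 85 mm or more apart between centres.
- jar_yellow: yellow spice jar (turmeric): closed upright cylinder, lid and contents yellow, pale label band; 42 mm in diameter, 82 mm tall: straight body to 60 mm, short neck, 40 mm lid from 64 to 82 mm. Rigid, about 0.15 kg. Origin: centre of its underside, z up. Stands in the stock row; the order changes, neighbours are 85 mm or more apart between centres.
- jar_brown: brown spice jar (cinnamon): closed upright cylinder, lid and contents brown, pale label band; 42 mm in diameter, 82 mm tall: straight body to 60 mm, short neck, 40 mm lid from 64 to 82 mm. Rigid, about 0.15 kg. Origin: centre of its underside, z up. Stands in the stock row; the order changes, neighbours are 85 mm or more apart between centres.
- timer: white kitchen timer: plain upright cylinder 44 mm in diameter and 60 mm tall, with a thin grey line round it and a grey dial disc with a black pointer on top. Rigid, about 0.12 kg. Origin at the centre of its underside, z up. Stands in the stock row; the order changes, neighbours are 85 mm or more apart between centres.
- jar_green: green spice jar (herbs): closed upright cylinder, lid and contents green, pale label band; 42 mm in diameter, 82 mm tall: straight body to 60 mm, short neck, 40 mm lid from 64 to 82 mm. Rigid, about 0.15 kg. Origin: centre of its underside, z up. Not wanted: stays where it stands in the stock row.
- jar_black: black spice jar (peppercorns): closed upright cylinder, lid and contents black, pale label band; 42 mm in diameter, 82 mm tall: straight body to 60 mm, short neck, 40 mm lid from 64 to 82 mm. Rigid, about 0.15 kg. Origin: centre of its underside, z up. Not wanted: stays where it stands in the stock row.
- tray_wood: brown wooden curry-kit tray, loose, 0.6 kg: 76 (its x) by 146 mm (its y), walls 18 mm high and 5 mm thick, floor 6 mm thick, open on top; a 5 mm cross wall as high makes two compartments 66 by 65.5 mm, centred at y = +35 and -35 mm in the tray frame. Origin: centre of its underside, z up. The trays may swap sides and are turned up to 0.4 rad.
- tray_blue: blue baking-kit tray, loose, 0.6 kg: 76 (its x) by 146 mm (its y), walls 18 mm high and 5 mm thick, floor 6 mm thick, open on top; a 5 mm cross wall as high makes two compartments 66 by 65.5 mm, centred at y = +35 and -35 mm in the tray frame. Origin: centre of its underside, z up. The trays may swap sides and are turned up to 0.4 rad.
- mug: white mug, 80 mm in diameter and 90 mm tall, with a handle; stands beyond the trays. Origin at the centre of its underside. Not to be moved.
- mill: steel pepper mill, 54 mm in diameter at the foot and 163 mm tall, to the robot's left beyond the end of the stock row. Origin at the centre of its underside. Not to be moved.
Mind the look-alikes: they are no part of the job. What is meant by the jar_green is not pink, and is the larger of those in its own colour. Leave any purple look-alike of the jar_red alone.

How it is judged:
At the end, for the whole second after the job is handed in: Red and yellow jar in the wooden tray, brown jar and timer in the blue: upright (0.1 rad) on a compartment's floor (5 mm), within 16 mm of the tray's long midline and 52 mm of its cross wall, at rest; trays flat; other jars, mug and mill upright within 30 mm of their start (x of jar_red in the frame of tray_wood between -0.016 and 0.016 m and y of jar_red in the frame of tray_wood between -0.052 and 0.052 m and z of jar_red in the frame of tray_wood between 0.002 and 0.011 m and angle between each of jar_red, jar_yellow, jar_brown, timer, tray_wood, tray_blue, jar_green, jar_black, mug, mill's own z axis and vertical below 0.1 rad and linear speed of each of jar_red, jar_yellow, jar_brown, timer, tray_wood, tray_blue below 0.02 m/s and x of jar_yellow in the frame of tray_wood between -0.016 and 0.016 m and y of jar_yellow in the frame of tray_wood between -0.052 and 0.052 m and z of jar_yellow in the frame of tray_wood between 0.002 and 0.011 m and x of jar_brown in the frame of tray_blue between -0.016 and 0.016 m and y of jar_brown in the frame of tray_blue between -0.052 and 0.052 m and z of jar_brown in the frame of tray_blue between 0.002 and 0.011 m and x of timer in the frame of tray_blue between -0.016 and 0.016 m and y of timer in the frame of tray_blue between -0.052 and 0.052 m and z of timer in the frame of tray_blue between 0.002 and 0.011 m and height (world z) of each of tray_wood, tray_blue below 0.005 m and distance of each of jar_green, jar_black, mug, mill from where it was at the start of the episode below 0.03 m); the robot touches nothing.
It fails at once if the green or black jar, the mug or the pepper mill is moved more than 30 mm or tipped ((distance of jar_green from where it was at the start of the episode above 0.03 m or angle between jar_green's own z axis and vertical above 0.35 rad) or (distance of jar_black from where it was at the start of the episode above 0.03 m or angle between jar_black's own z axis and vertical above 0.35 rad) or (distance of mug from where it was at the start of the episode above 0.03 m or angle between mug's own z axis and vertical above 0.35 rad) or (distance of mill from where it was at the start of the episode above 0.03 m or angle between mill's own z axis and vertical above 0.35 rad)).
It fails at once if a jar or the timer is dropped: out of the fingers with its underside over 35 mm above the worktop ((height (world z) of jar_red above 0.035 m and contact force between the fingers and jar_red below 0.01 N) or (height (world z) of jar_yellow above 0.035 m and contact force between the fingers and jar_yellow below 0.01 N) or (height (world z) of jar_brown above 0.035 m and contact force between the fingers and jar_brown below 0.01 N) or (height (world z) of timer above 0.035 m and contact force between the fingers and timer below 0.01 N)).
It also fails if it takes over 102 s, if anything falls off the work surface, if the arm or the gripper's body presses on something with over 40 N, if the wrist force passes 120 N, or if a joint passes its speed limit or range.

## Robot

A 6-joint arm with a two-finger parallel gripper is mounted at the origin on the work surface. World frame = base frame: x ahead of the robot, y to its left, z up, the work surface at z = 0. Lengths are in m, angles in rad, forces in N, time in s.
With the tool pointing down it reaches from about 0.375 to 0.9 m from the base axis. Payload 3.1 kg.
Tool frame: the origin (TCP) lies midway between the tips of the shut fingers; the grasp point (between the pads) lies 19 mm behind it; x points along the fingers, y is the direction in which the jaws open and shut, and the axes are right-handed (so a half turn about x gives the same grasp; the last joint's range is limited). The gripper opens to 87 mm and grips with 3 to 60 N. Pads are 19 mm wide; open, the fingers measure 117 mm over their backs; the gripper's body (75 mm by 190 mm) begins 51 mm behind the grasp point.
Start: joints at [1.085, 0.527, 1.433, -0, 1.181, -0.178], TCP at [0.189, 0.596, 0.223] pointing down, gripper open.
Joint ranges: [-3.08, 3.08], [-0.75, 2.2], [0.22, 2.44], [-1.43, 4.57], [0, 2.65], [-2.85, 2.85]. Speed limits (rad/s): [2.79, 2.79, 3.14, 3.14, 3.14, 3.14].

## Interface

Orientations are given as a unit quaternion [x, y, z, w].
In Python, from rig import get_obs, imaging, robot gives the robot as it stands.
- The arm moves only by the shell command python3 -m inch 'ROWS' [FORCE]. ROWS is JSON, a list of rows, each a list of 3 entries, a list of its own where there are three numbers: the finger opening in mm, from 0 to 87, then the shift along the tool's x, y, z in mm, then the turn, a rotation vector about the tool's x, y, z in degrees. In form: [[grip, [dx, dy, dz], [wx, wy, wz]], ...]. A call has 1 to 12 rows; each row shifts and turns the pose as measured when the row begins, along the tool's axes as they then stand; what a row does not reach is not made up. A row lasts 1/8 s, in which the tool goes at most 62.5 mm and 10.7 degrees, less where a joint would pass 70% of its speed; a pose out of reach is approached as far as the arm can. A call with a gripper value outside its range is refused whole. The fingers move at their own pace and stop on an object; FORCE is the grip in N (left out, the last holds). Time passes only in rows, so rows that do not move let the fingers close. It gives the time, the measured TCP pose, the force and the opening at its end, in the units of the state.
- get_obs(): the state, without advancing time (a new reading comes with each control period).
- imaging.camera(name): name is "side" or "top" or "wrist"; returns the picture (400x640x3 uint8, red, green, blue); there is no depth.
- imaging.camera_params(name): a dict with "camera_matrix" (3x3 intrinsics, pixels), "xyz" and "rotation" of the camera in the world. Camera axes: x right, y down, z forward; pixel columns grow to the right and rows downward; lengths in m; the calibration is good to about 2 mm. A picture is of the moment at which its call begins: read the wrist's pose just before it. camera_params takes no time and is no camera call; for the wrist camera it gives the pose at the moment of the call.
- robot.hand_in(): hands the job in, once; it reports no verdict.
Trained networks look in the newest picture that a camera, given by its name, has taken for a name from the list of things; names that differ only in an ending like _2 or _b are one class to them, and where a whole thing is asked for, a point or a joint stands for the part that bears it (a point fixed in the world has none). Each returns a list of dicts, best first, with "confidence" (0 to 1); they miss things now and then, are a little off and sometimes report something else, mostly with a low value. They report only what shows in the picture. A call takes as long as a camera call. They do not tell look-alikes from the thing itself.
- imaging.cut_out(camera, target): "pixels" (400x640 bool, what is visible of it) and "box" ([centre column, centre row, width, height] in pixels, round what is visible of it).
- imaging.tip_of(camera, target): "pixel" ([column, row] in pixels: a listed point, or the origin of a listed thing).
The state is a dict: "time": time; "q": joint angles; "joint_velocities": joint speeds; "joint_torque": joint torques, N m; "position": TCP position; "tool_rot": TCP orientation; "ft_force": force on the tool from outside, world axes, zero at the start; "moment": the same for the moment, N m; "grip_width": finger opening in m.
Only numpy, scipy, OpenCV 4.12 (cv2) and the standard library are available. Lean on these libraries where they do the work, as an engineer would, in place of code of your own. Each camera call takes 0.05 s, during which the arm holds its last target. There are 200 camera calls.

## Working session

There is one attempt and no reset: what is moved stays moved. The work goes in short steps, Python scripts to look and compute and a shell command to move; the robot and the scene stay as the last step left them, time stands still between calls to the robot, and variables do not carry over. Pictures are saved under pics/ and viewed, about 12 in all and at most 16, crops included, and the job is handed in when it is done.

```bash
ls; mkdir -p pics
python3 - <<'E'
from rig import get_obs, imaging, robot
import cv2, numpy as np
o=get_obs(); print(o)
for c in ["top","side"]:
    im=imaging.camera(c); cv2.imwrite(f"pics/{c}0.png",im[:,:,::-1])
    p=imaging.camera_params(c); print(c,p)
    if c=="top":
        for n in ["jar_red","jar_yellow","jar_brown","timer","jar_green","jar_black","tray_wood","tray_blue","mug","mill"]:
            r=imaging.cut_out(c,n)
            print(n,[(round(d["confidence"],2),np.round(d["box"]).tolist()) for d in r[:4]])
print(get_obs()["time"])
E
```

```text
pics
{'time': 0.0, 'q': array([ 1.08448966e+00,  5.28473582e-01,  1.43389818e+00, -2.04926331e-05,
        1.18135459e+00, -1.78505995e-01]), 'joint_velocities': array([-2.70811207e-03, -8.68801517e-05,  1.70419942e-03, -2.16958194e-04,
       -5.48557742e-04, -8.91464126e-05]), 'joint_torque': array([ 5.18744691e-04, -4.40042675e+01, -1.76593155e+01,  6.31895405e-02,
        5.84899960e-02, -1.88714116e-04]), 'position': array([0.18899109, 0.59498519, 0.22156837]), 'tool_rot': array([ 0.10767684,  0.69898913, -0.10910737,  0.69850946]), 'ft_force': array([-0.19434181,  0.46169128, -0.35742306]), 'moment': array([-0.03591229,  0.02321385,  0.05856587]), 'grip_width': 0.08723500175322708}
top {'camera_matrix': array([[470.59892277,   0.        , 326.12413876],
       [  0.        , 470.59892277, 208.41778412],
       [  0.        ,   0.        ,   1.        ]]), 'xyz': array([0.36040676, 0.12485386, 1.19831661]), 'rotation': array([-0.70150682,  0.70784659, -0.0656527 ,  0.05031019])}
jar_red [(0.78, [272.0, 285.0, 13.0, 17.0]), (0.6, [258.0, 241.0, 16.0, 20.0]), (0.54, [297.0, 253.0,
[... 247 characters left out ...]
5.0, 48.0]), (0.25, [296.0, 253.0, 15.0, 19.0])]
jar_green [(0.77, [386.0, 237.0, 22.0, 16.0]), (0.51, [386.0, 270.0, 14.0, 15.0])]
jar_black [(0.62, [434.0, 258.0, 23.0, 19.0])]
tray_wood [(0.61, [420.0, 183.0, 65.0, 44.0])]
tray_blue [(0.6, [279.0, 195.0, 63.0, 50.0]), (0.31, [363.0, 108.0, 37.0, 46.0])]
mug [(0.76, [365.0, 105.0, 37.0, 43.0])]
mill [(0.92, [171.0, 202.0, 33.0, 32.0])]
side {'camera_matrix': array([[432.12095753,   0.        , 320.76124366],
       [  0.        , 432.12095753, 191.33773156],
       [  0.        ,   0.        ,   1.        ]]), 'xyz': array([ 0.29353446, -0.62042202,  0.73275357]), 'rotation': array([ 0.89613463, -0.15572367,  0.07044766, -0.40954853])}
0.6
```

Run:
```python
import cv2
im=cv2.imread("pics/top0.png")
cv2.imwrite("pics/top0c.png",cv2.resize(im[60:330,140:510],None,fx=2.16,fy=2.16,interpolation=cv2.INTER_CUBIC))
```

```text
(no output)
```

View pics/top0c.png

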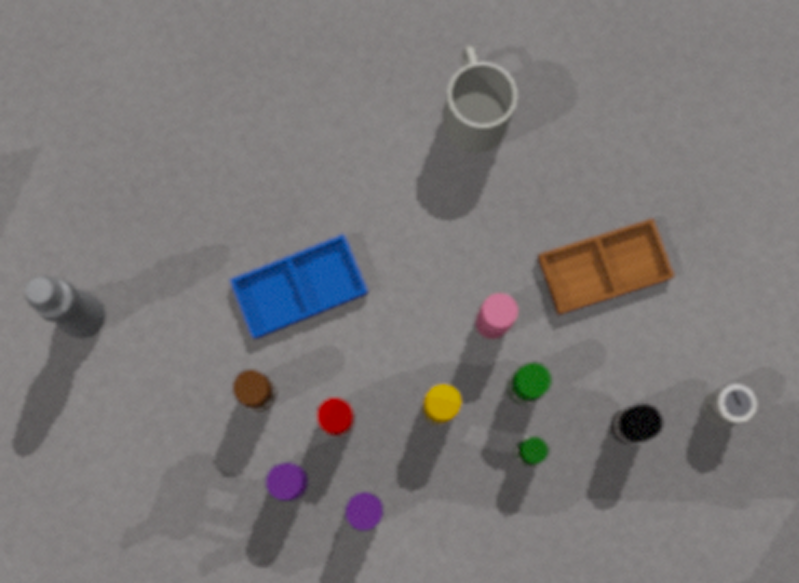

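View pics/side0.png

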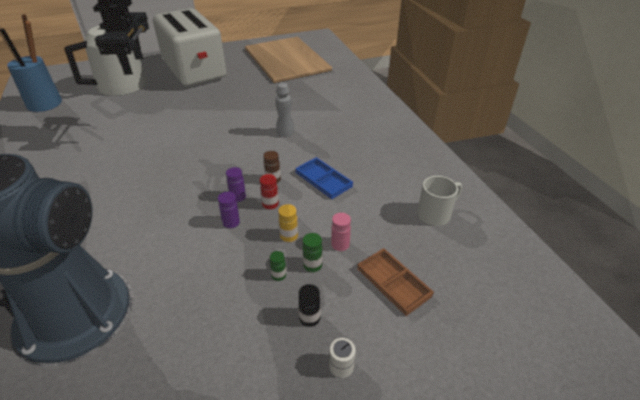

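```bash
cat > h.py <<'E'
from rig import get_obs, imaging, robot
import cv2, numpy as np, json
from scipy.spatial.transform import Rotation as R
def ray(cam,uv,z,p=None):
    p=p or imaging.camera_params(cam); K=p["camera_matrix"]
    d=R.from_quat(p["rotation"]).apply(np.linalg.inv(K)@[uv[0],uv[1],1.]); c=p["xyz"]
    return (c+d*(z-c[2])/d[2])[:2]
def proj(cam,X,p=None):
    p=p or imaging.camera_params(cam)
    q=p["camera_matrix"]@R.from_quat(p["rotation"]).inv().apply(np.array(X)-p["xyz"]); return q[:2]/q[2]
def blob(cam,im,X,rad_px,fn):
    """largest colour blob centroid near a pixel"""
    hsv=cv2.cvtColor(im,cv2.COLOR_RGB2HSV).astype(int)
    m=fn(hsv[...,0],hsv[...,1],hsv[...,2]).astype(np.uint8)
    k=np.zeros_like(m); cv2.circle(k,(int(X[0]),int(X[1])),rad_px,1,-1); m&=k
    n,l,s,c=cv2.connectedComponentsWithStats(m); i=1+np.argmax(s[1:,4]); return l==i,c[i],s[i,4]
def to(x,y,z,yaw):
    """tool-frame shift (mm) and turn (deg) from now to tool-down pose with jaw axis at yaw (deg, mod 180)"""
    o=get_obs(); T=R.from_quat(o["tool_rot"])
    a=np.radians(yaw); best=None
    for b in (a,a+np.pi):
        c,s=np.cos(b),np.sin(b)
        G=R.from_matrix(np.array([[0,0,-1],[c,s,0],[s,-c,0]]).T)
        w=(T.inv()*G).as_rotvec(degrees=True)
        if best is None or np.linalg.norm(w)<np.linalg.norm(best): best=w
    d=T.inv().apply(np.array([x,y,z])-o["position"])*1000
    ty=T.as_matrix()[:,1]
    print("t",round(o["time"],2),"pos",np.round(o["position"]*1000),"jawyaw",round(np.degrees(np.arctan2(ty[1],ty[0])),1),"q1,q6",o["q"][[0,5]].round(2),"w",round(o["grip_width"]*1000,1),"F",o["ft_force"].round(1))
    print("shift",d.round(1),"turn",best.round(1))
E
python3 - <<'E'
from h import *
im=cv2.imread("pics/top0.png")[:,:,::-1].copy()
f=lambda u,v:(140+u/2.16,60+v/2.16)
C={"red":(335,416,lambda h,s,v:((h<6)|(h>174))&(s>150)),"yellow":(442,403,lambda h,s,v:(abs(h-25)<8)&(s>130)),
"brown":(253,388,lambda h,s,v:(h<18)&(s>100)),"timer":(737,403,lambda h,s,v:v>135),"green":(532,381,lambda h,s,v:(abs(h-60)<15)&(s>120)),
"greensmall":(534,450,lambda h,s,v:(abs(h-60)<15)&(s>120)),"black":(641,422,lambda h,s,v:v<40),"purple1":(287,482,lambda h,s,v:(abs(h-140)<15)&(s>80)),"purple2":(365,511,lambda h,s,v:(abs(h-140)<15)&(s>80)),"pink":(498,312,lambda h,s,v:(h>160)&(s>60))}
for n,(u,v,fn) in C.items():
    m,c,a=blob("top",im,f(u,v),13,fn)
    (cc,r)=cv2.minEnclosingCircle(np.argwhere(m)[:,::-1].astype(np.float32))
    z=.06 if n=="timer" else .082
    print(n,c.round(1),np.round(cc,1),round(r,1),a,"xy",(ray("top",c,z)*1000).round(),(ray("top",cc,z)*1000).round())
for n,(u,v,fn) in {"tray_blue":(299,287,lambda h,s,v:(abs(h-108)<12)&(s>120)),"tray_wood":(605,266,lambda h,s,v:(abs(h-11)<7)&(s>90))}.items():
    m,c,a=blob("top",im,f(u,v),36,fn)
    pts=np.argwhere(m)[:,::-1].astype(np.float32)
    W=np.array([ray("top",p,.018)*1000 for p in pts],np.float32)
    r=cv2.minAreaRect(W); b=cv2.boxPoints(r)
    print(n,a,"rect",np.round(r[0]),np.round(r[1]),r[2].__round__(1),b.round().tolist())
print("mill foot",ray("top",f(88,318),0)*1000,"mug",ray("top",f(482,98),.09)*1000)
to(.4,.1,.2,0)
E
```

```text
red [294.6 252.4] [294.8 252.3] 8.5 218 xy [440. 175.] [441. 175.]
yellow [344.4 246.3] [344.2 246.1] 9.4 258 xy [454.  57.] [454.  58.]
brown [256.6 239.7] [256.8 239.6] 8.8 226 xy [471. 265.] [471. 265.]
timer [481.1 245.9] [481. 246.] 9.5 165 xy [ 454. -278.] [ 453. -277.]
green [385.5 236.3] [385.1 236.3] 9.0 220 xy [477. -42.] [477. -41.]
greensmall [386.4 268.4] [386.2 268.2] 6.2 116 xy [401. -41.] [401. -41.]
black [435.8 255.6] [435.9 256. ] 9.4 240 xy [ 430. -160.] [ 429. -160.]
purple1 [272.2 282.6] [272.2 282.5] 9.5 271 xy [370. 227.] [371. 228.]
purple2 [308.1 296.4] [308.1 296.4] 8.9 243 xy [338. 144.] [338. 144.]
pink [369.5 205.8] [369.5 205.9] 11.0 315 xy [551.  -5.] [551.  -5.]
tray_blue 1693 rect [598. 221.] [ 77. 145.] 22.1 [[535.0, 273.0], [590.0, 139.0], [662.0, 168.0], [607.0, 302.0]]Traceback (most recent call last):
  File "<stdin>", line 15, in <module>
  File "h.py", line 5, in ray
    p=p or imaging.camera_params(cam); K=p["camera_matrix"]
           ~~~~~~~~~~~~~~~~~~~~~^^^^^
ValueError: time passes only in moves, steps and waits
```

```bash
sed -i 's/^def ray/P={}\ndef par(cam):\n    if cam=="wrist": return imaging.camera_params(cam)\n    if cam not in P: P[cam]=imaging.camera_params(cam)\n    return P[cam]\ndef ray/; s/p or imaging.camera_params(cam)/p or par(cam)/' h.py
python3 - <<'E'
from h import *
im=cv2.imread("pics/top0.png")[:,:,::-1].copy()
f=lambda u,v:(140+u/2.16,60+v/2.16)
for n,(u,v,fn) in {"tray_wood":(605,266,lambda h,s,v:(abs(h-11)<7)&(s>90))}.items():
    m,c,a=blob("top",im,f(u,v),36,fn)
    W=np.array([ray("top",p,.018)*1000 for p in np.argwhere(m)[:,::-1]],np.float32)
    r=cv2.minAreaRect(W); b=cv2.boxPoints(r)
    print(n,a,"rect",np.round(r[0]),np.round(r[1]),round(r[2],1),b.round().tolist())
print("mill foot",ray("top",f(88,318),0)*1000,"mug",ray("top",f(482,98),.09)*1000)
# cross-check in side view
im=cv2.imread("pics/side0.png").copy()
for n,(x,y,z) in {"red":(.44,.175,.082),"yellow":(.454,.057,.082),"brown":(.471,.265,.082),"timer":(.454,-.278,.06),"green":(.477,-.042,.082)}.items():
    u=proj("side",(x,y,z)); print(n,u.round()); cv2.drawMarker(im,(int(u[0]*1),int(u[1])),(255,255,0),0,7)
cv2.imwrite("pics/side0c.png",cv2.resize(im[110:390,200:460],None,fx=2,fy=2))
to(.44,.175,.15,90)
E
```

```text
tray_wood 1673 rect [ 621. -145.] [ 77. 149.] 17.3 [[562.0, -85.0], [606.0, -227.0], [680.0, -204.0], [635.0, -62.0]]
mill foot [564.66557975 470.78175808] mug [802.52291179   5.03864474]
red [267. 179.]
yellow [286. 209.]
brown [270. 155.]
timer [343. 348.]
green [310. 238.]
t 0.6 pos [189. 596. 223.] jawyaw 72.4 q1,q6 [ 1.08 -0.18] w 87.2 F [-0.5  0.1 -0.1]
shift [  72.6 -324.9  366.3] turn [-17.6  -0.   -0. ]
```

View pics/side0c.png

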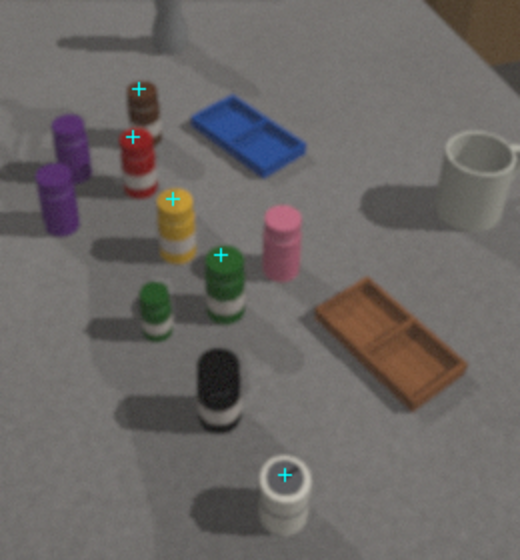

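Side view: markers fall on the lids of red, yellow, brown, green (full-picture px 267,179 / 286,209 / 270,155 / 310,238) and the timer (343,348), within a few mm.
Candidates (top px): red – red jar (295,252) against purples (272,283), (308,296); green (stay) – large (385,236), not small (386,268) or pink (369,206); brown (257,240), yellow (344,246), timer (481,246) are unique. Start with brown: turn the jaws to about 20°.

```bash
python3 -m inch '[[64,[0,0,0],[10,0,0]],[64,[0,0,0],[10,0,0]],[64,[0,0,0],[10,0,0]],[64,[0,0,0],[10,0,0]],[64,[0,0,0],[10,0,0]]]' 20
python3 -c "
from h import *
to(.471,.265,.16,22)"
```

```text
time: 1.23
position: [0.1893, 0.5956, 0.2228]
tool_rot: [0.402, 0.582, -0.402, 0.582]
ft_force: [0.5, 0.1, -0.5]
grip_width: 0.0642
t 1.23 pos [189. 596. 223.] jawyaw 20.7 q1,q6 [1.08 0.72] w 64.2 F [ 0.5  0.1 -0.5]
shift [ 62.7 146.4 408.9] turn [-1.3 -0.  -0. ]
```

```bash
python3 -m inch '[[64,[5,18,51],[0,0,0]],[64,[5,18,51],[0,0,0]],[64,[5,18,51],[0,0,0]],[64,[5,18,51],[0,0,0]],[64,[5,18,51],[0,0,0]],[64,[5,18,51],[0,0,0]],[64,[5,18,51],[0,0,0]],[64,[5,18,51],[0,0,0]],[64,[0,0,0],[0,0,0]]]'
cat >> h.py <<'E'
COL={"red":lambda h,s,v:((h<6)|(h>174))&(s>150),"yellow":lambda h,s,v:(abs(h-25)<8)&(s>130),"brown":lambda h,s,v:(h<18)&(s>100),"timer":lambda h,s,v:v>135}
def wrist(name,x,y,z,r=60):
    o=get_obs(); p=imaging.camera_params("wrist"); im=imaging.camera("wrist")
    u=proj("wrist",(x,y,z),p); b=im.copy(); cv2.drawMarker(b,(int(u[0]),int(u[1])),(0,255,255),0,15)
    cv2.imwrite("pics/"+name+".png",b[:,:,::-1]); print("cam",p["xyz"].round(3),"exp px",u.round())
    return im,p
E
python3 -c "
from h import *
im,p=wrist('w1',.471,.265,.082)
to(.471,.265,.16,22)"
```

```text
time: 2.35
position: [0.4801, 0.2586, 0.1833]
tool_rot: [0.405, 0.581, -0.397, 0.583]
ft_force: [-1.4, 0.4, -0.2]
grip_width: 0.0642
cam [0.449 0.334 0.345] exp px [309. 190.]
t 2.4 pos [478. 260. 183.] jawyaw 20.9 q1,q6 [ 0.29 -0.08] w 63.9 F [-0.7  1.  -0. ]
shift [23.3 -5.3 -7.3] turn [-1.1 -0.3 -0.6]
```

View pics/w1.png

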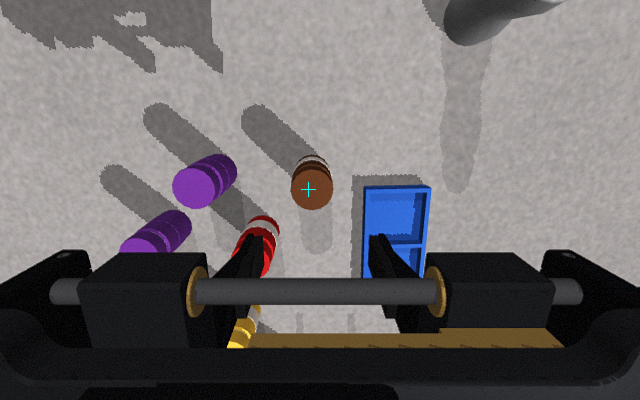

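Brown lid at (312,189), predicted (309,190): agreed within 2 mm; the jar is the brown one by the blue tray (395,235).

```bash
python3 -m inch '[[64,[25,-5,-7],[-1,0,0]],[64,[0,0,0],[0,0,0]]]'
python3 -c "
from h import *
print(ray('wrist',(312,189),.082))
to(.473,.265,.026,22)"
```

```text
time: 2.65
position: [0.4701, 0.2662, 0.1585]
tool_rot: [0.399, 0.586, -0.391, 0.587]
ft_force: [-0.5, 0.6, -0.3]
grip_width: 0.064
[0.46069921 0.2805362 ]
t 2.65 pos [470. 266. 158.] jawyaw 22.0 q1,q6 [ 0.3  -0.08] w 64.0 F [-0.5  0.6 -0.3]
shift [132.5   0.9   2.9] turn [ 0.  -0.3 -0.6]
```

```bash
python3 -m inch '[[64,[30,0,2],[0,0,0]],[64,[30,0,0],[0,0,0]],[64,[30,0,0],[0,0,0]],[64,[30,0,0],[0,0,0]],[64,[12,0,0],[0,0,0]],[64,[0,0,0],[0,0,0]],[30,[0,0,0],[0,0,0]],[30,[0,0,0],[0,0,0]],[30,[0,0,0],[0,0,0]],[30,[0,0,0],[0,0,0]]]' 20
python3 -c "
from h import *
to(.473,.265,.026,22)"
```

```text
time: 3.9
position: [0.4767, 0.2743, 0.0331]
tool_rot: [0.402, 0.584, -0.383, 0.592]
ft_force: [0.1, -0.6, -1.4]
grip_width: 0.0415
t 3.9 pos [477. 274.  33.] jawyaw 22.5 q1,q6 [ 0.32 -0.09] w 41.5 F [ 0.1 -0.6 -1.4]
shift [ 6.9 -7.2  7.2] turn [ 0.6 -0.3 -1.7]
```

Gripped, but about 7 mm off the pad centre; re-seat before lifting.

```bash
python3 -m inch '[[60,[0,0,0],[0,0,0]],[60,[0,0,0],[0,0,0]],[60,[6,0,7],[0,0,-1.7]],[60,[0,0,0],[0,0,0]],[60,[0,0,0],[0,0,0]]]' 20
python3 -c "
from h import *
to(.473,.265,.026,22)"
```

```text
time: 4.53
position: [0.4811, 0.2675, 0.0269]
tool_rot: [0.393, 0.589, -0.392, 0.587]
ft_force: [-0.3, -0.4, -0.4]
grip_width: 0.0597
t 4.53 pos [481. 268.  27.] jawyaw 22.5 q1,q6 [ 0.3 -0.1] w 59.7 F [-0.3 -0.4 -0.4]
shift [ 0.9 -8.4 -0.8] turn [ 0.5 -0.2  0. ]
```

```bash
python3 -m inch '[[30,[0,0,0],[0,0,0]],[30,[0,0,0],[0,0,0]],[30,[0,0,0],[0,0,0]],[30,[0,0,0],[0,0,0]],[30,[-20,0,0],[0,0,0]],[30,[-30,0,0],[0,0,0]],[30,[-30,0,0],[0,0,0]],[30,[0,0,0],[0,0,0]]]' 25
python3 -c "
from h import *
to(.585,.253,.12,22)
im,p=wrist('w2',.585,.253,.006)"
```

```text
time: 5.52
position: [0.4797, 0.267, 0.1075]
tool_rot: [0.392, 0.59, -0.393, 0.586]
ft_force: [-0.1, 0.9, -1.7]
grip_width: 0.0412
t 5.53 pos [480. 267. 107.] jawyaw 22.5 q1,q6 [ 0.3 -0.1] w 41.2 F [-0.1  0.9 -1.7]
shift [-13.2  91.8  53.3] turn [ 0.5 -0.3  0.3]
cam [0.448 0.342 0.269] exp px [410. 251.]
```

View pics/w2.png

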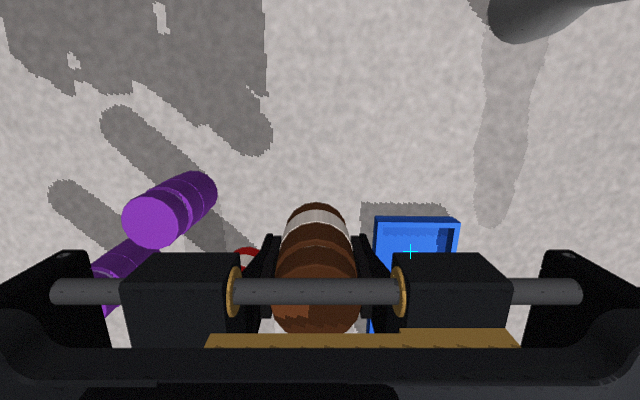

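Brown held upright between the fingers (315,270); the prediction (410,251) falls mid-compartment of the blue tray.

```bash
python3 -m inch '[[30,[0,46,26],[0,0,0]],[30,[0,46,26],[0,0,0]],[30,[0,0,0],[0,0,0]],[30,[0,0,0],[0,0,0]]]' 25
python3 -c "
from h import *
to(.585,.253,.05,22)"
```

```text
time: 6.08
position: [0.5794, 0.2524, 0.0973]
tool_rot: [0.387, 0.595, -0.398, 0.582]
ft_force: [-0.6, -0.2, -2.1]
grip_width: 0.0413
t 6.08 pos [579. 252.  97.] jawyaw 22.6 q1,q6 [ 0.23 -0.16] w 41.3 F [-0.6 -0.2 -2.1]
shift [47.2  6.5  2. ] turn [ 0.6 -0.4  1.3]
```

```bash
python3 -m inch '[[30,[15,6,0],[0,0,1.3]],[30,[15,0,0],[0,0,0]],[30,[15,0,0],[0,0,0]],[30,[0,0,0],[0,0,0]],[30,[0,0,0],[0,0,0]]]' 25
python3 -c "
from h import *
to(.585,.253,.034,22)"
```

```text
time: 6.7
position: [0.5784, 0.2552, 0.0473]
tool_rot: [0.391, 0.593, -0.393, 0.584]
ft_force: [0.2, -0.1, -1.3]
grip_width: 0.0414
t 6.7 pos [578. 255.  47.] jawyaw 22.7 q1,q6 [ 0.24 -0.17] w 41.4 F [ 0.2 -0.1 -1.3]
shift [13.2  5.3  4.7] turn [ 0.7 -0.5  0.5]
```

```bash
python3 -m inch '[[30,[2,7,5],[0,0,0.5]],[30,[5,0,0],[0,0,0]],[30,[4,0,0],[0,0,0]],[30,[2,0,0],[0,0,0]],[30,[0,0,0],[0,0,0]]]' 25
python3 -c "
from h import *
to(.585,.253,.033,22)"
```

```text
time: 7.32
position: [0.5887, 0.2534, 0.0348]
tool_rot: [0.395, 0.59, -0.389, 0.587]
ft_force: [-0.1, -0.2, -1.0]
grip_width: 0.0414
t 7.33 pos [589. 253.  35.] jawyaw 22.7 q1,q6 [ 0.23 -0.18] w 41.4 F [-0.1 -0.2 -1. ]
shift [ 1.8 -3.5 -1.1] turn [ 0.7 -0.5 -0.2]
```

```bash
python3 -m inch '[[30,[2,-3,0],[0,0,0]],[30,[1.5,0,0],[0,0,0]],[30,[0,0,0],[0,0,0]]]' 25
python3 -c "
from h import *
to(.585,.253,.033,22)"
```

```text
time: 7.7
position: [0.5862, 0.2525, 0.0332]
tool_rot: [0.395, 0.59, -0.389, 0.587]
ft_force: [-0.4, -0.2, -1.7]
grip_width: 0.0414
t 7.7 pos [586. 252.  33.] jawyaw 22.7 q1,q6 [ 0.23 -0.18] w 41.4 F [-0.4 -0.2 -1.7]
shift [ 0.2 -0.9 -1. ] turn [ 0.7 -0.5 -0.3]
```

```bash
python3 -m inch '[[30,[1.5,0,0],[0,0,0]],[30,[1,0,0],[0,0,0]],[30,[0,0,0],[0,0,0]]]'
python3 -c "
from h import *
to(.585,.253,.033,22)"
```

```text
time: 8.07
position: [0.5862, 0.2526, 0.033]
tool_rot: [0.395, 0.59, -0.388, 0.588]
ft_force: [-0.2, -0.4, -2.0]
grip_width: 0.0415
t 8.07 pos [586. 253.  33.] jawyaw 22.7 q1,q6 [ 0.23 -0.18] w 41.5 F [-0.2 -0.4 -2. ]
shift [-0.  -1.  -0.9] turn [ 0.7 -0.5 -0.3]
```

```bash
python3 -m inch '[[30,[3,0,0],[0,0,0]],[30,[0,0,0],[0,0,0]]]'
python3 -m inch '[[30,[3,0,0],[0,0,0]],[30,[0,0,0],[0,0,0]]]'
```

```text
time: 8.32
position: [0.5866, 0.2528, 0.0331]
tool_rot: [0.395, 0.59, -0.388, 0.588]
ft_force: [-0.1, -0.4, -2.0]
grip_width: 0.0419
time: 8.57
position: [0.5869, 0.2531, 0.033]
tool_rot: [0.395, 0.59, -0.388, 0.588]
ft_force: [0.2, 1.2, -0.8]
grip_width: 0.0416
```

```bash
python3 -m inch '[[30,[4,0,0],[0,0,0]]]'
```

```text
time: 8.7
position: [0.5874, 0.2533, 0.0324]
tool_rot: [0.395, 0.59, -0.387, 0.588]
ft_force: [-8.5, -3.8, 39.6]
grip_width: 0.0416
```

Firm contact: the jar is on the floor. Release.

```bash
python3 -m inch '[[30,[0,0,0],[0,0,0]],[60,[0,0,0],[0,0,0]],[60,[0,0,0],[0,0,0]],[60,[0,0,0],[0,0,0]],[60,[-30,0,0],[0,0,0]],[60,[-40,0,0],[0,0,0]],[60,[-40,0,0],[0,0,0]],[60,[0,0,0],[0,0,0]]]' 20
python3 -c "
from h import *
im,p=wrist('w3',.585,.253,.088)
to(.440,.175,.15,20)"
```

```text
time: 9.7
position: [0.5862, 0.2519, 0.1407]
tool_rot: [0.394, 0.591, -0.389, 0.587]
ft_force: [0.4, -0.4, 0.4]
grip_width: 0.0602
cam [0.554 0.326 0.303] exp px [316. 216.]
t 9.75 pos [585. 251. 139.] jawyaw 22.8 q1,q6 [ 0.23 -0.18] w 60.2 F [-0.1  0.2 -0.4]
shift [ -11.3 -162.9   14.5] turn [ 2.8 -0.5  0.1]
```

View pics/w3.png

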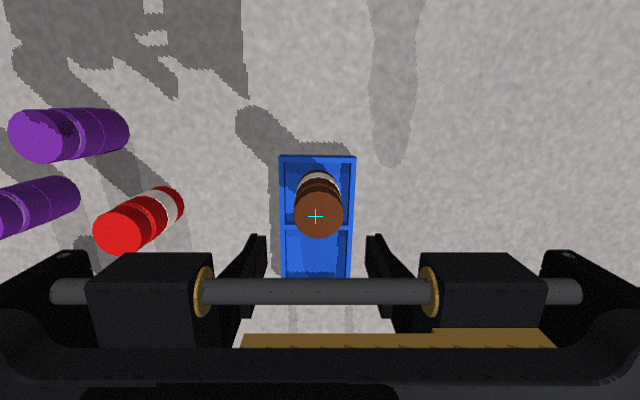

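Brown stands upright in the blue tray's far compartment, lid at (318,214), prediction (316,216). Now red.

```bash
python3 -m inch '[[60,[0,-54,5],[0,0,0]],[60,[0,-54,5],[0,0,0]],[60,[0,-54,5],[0,0,0]],[60,[0,0,0],[5,0,0]],[60,[0,0,0],[0,0,0]]]'
python3 -c "
from h import *
im,p=wrist('w4',.44,.175,.082)
m,c,a=blob('wrist',im,proj('wrist',(.44,.175,.082),p),60,COL['red']); print(c,a)
to(.440,.175,.12,17.3)"
```

```text
time: 10.38
position: [0.4298, 0.1717, 0.1309]
tool_rot: [0.414, 0.578, -0.42, 0.563]
ft_force: [-0.1, -0.4, 0.1]
grip_width: 0.06
cam [0.408 0.249 0.293] exp px [332. 220.]
[333.28282428 214.75287584] 2521
t 10.43 pos [429. 172. 131.] jawyaw 17.7 q1,q6 [ 0.13 -0.19] w 59.9 F [-0.9 -1.2 -0.9]
shift [10.5 11.7  0.4] turn [ 0.4 -0.7  1.2]
```

View pics/w4.png

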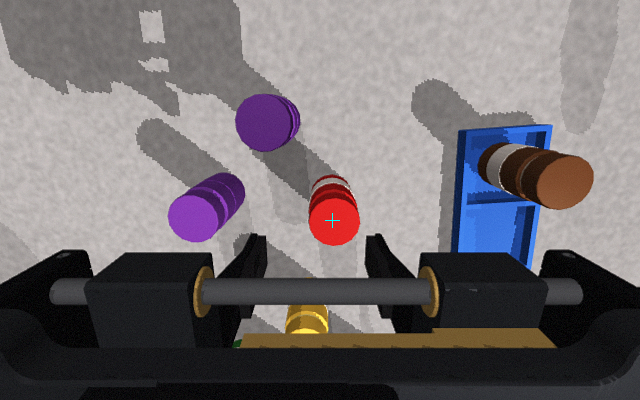

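Red lid at (334,220) on the marker (332,220); purples at (265,122), (198,215) stay clear.

```bash
python3 -m inch '[[60,[10,12,0],[0,-0.7,1.2]],[60,[30,0,0],[0,0,0]],[60,[20,0,0],[0,0,0]],[60,[0,0,0],[0,0,0]],[60,[0,0,0],[0,0,0]]]'
python3 -c "
from h import *
to(.440,.175,.026,17.3)"
```

```text
time: 11.05
position: [0.4434, 0.1767, 0.0668]
tool_rot: [0.415, 0.572, -0.415, 0.573]
ft_force: [-0.2, 0.7, 0.9]
grip_width: 0.0606
t 11.05 pos [443. 177.  67.] jawyaw 18.1 q1,q6 [ 0.14 -0.17] w 60.6 F [-0.2  0.7  0.9]
shift [40.8 -3.8  0.5] turn [ 0.8  0.  -0. ]
```

```bash
python3 -m inch '[[60,[20,-3,0],[0,0,0]],[60,[22,0,0],[0,0,0]],[60,[0,0,0],[0,0,0]],[60,[0,0,0],[0,0,0]]]'
python3 -c "
from h import *
to(.440,.175,.026,17.3)"
```

```text
time: 11.55
position: [0.4443, 0.1766, 0.0272]
tool_rot: [0.416, 0.571, -0.412, 0.575]
ft_force: [-0.0, 0.0, -0.1]
grip_width: 0.0599
t 11.55 pos [444. 177.  27.] jawyaw 18.3 q1,q6 [ 0.14 -0.17] w 59.9 F [-0.   0.  -0.1]
shift [ 1.1 -4.5  0.2] turn [ 0.9  0.1 -0.5]
```

```bash
python3 -m inch '[[30,[0,0,0],[0,0,0]],[30,[0,0,0],[0,0,0]],[30,[0,0,0],[0,0,0]],[30,[0,0,0],[0,0,0]],[30,[-20,0,0],[0,0,0]],[30,[-40,0,0],[0,0,0]],[30,[-40,0,0],[0,0,0]],[30,[-25,0,0],[0,0,0]],[30,[0,0,0],[0,0,0]]]' 25
python3 -c "
from h import *
to(.631,-.178,.14,17.3)"
```

```text
time: 12.68
position: [0.4431, 0.1764, 0.1567]
tool_rot: [0.417, 0.571, -0.412, 0.575]
ft_force: [-0.4, -0.6, -2.0]
grip_width: 0.0412
t 12.68 pos [443. 176. 157.] jawyaw 18.3 q1,q6 [ 0.14 -0.17] w 41.2 F [-0.4 -0.6 -2. ]
shift [ 18.   67.3 395.4] turn [ 1.   0.1 -0.5]
```

```bash
python3 -m inch '[[30,[0,5,30],[0,0,0]],[30,[0,8,50],[0,0,0]],[30,[0,8,50],[0,0,0]],[30,[0,8,50],[0,0,0]],[30,[0,8,50],[0,0,0]],[30,[0,8,50],[0,0,0]],[30,[0,8,50],[0,0,0]],[30,[0,5,30],[0,0,0]],[30,[0,0,0],[0,0,0]]]'
python3 -c "
from h import *
to(.631,-.178,.06,17.3)
im,p=wrist('w5',.611,-.112,.006)
o=proj('wrist',(.631,-.178,.006),p);print(o)
print([(d['confidence'],np.round(d['box'])) for d in imaging.cut_out('wrist','tray_wood')])"
```

```text
time: 13.8
position: [0.6082, -0.1559, 0.1392]
tool_rot: [0.414, 0.579, -0.414, 0.568]
ft_force: [-0.2, -0.1, -1.7]
grip_width: 0.0416
t 13.8 pos [ 608. -156.  139.] jawyaw 18.3 q1,q6 [-0.43 -0.75] w 41.6 F [-0.2 -0.1 -1.7]
shift [78.7 15.5 29.1] turn [ 1.  -0.7  0.6]
cam [ 0.584 -0.079  0.301] exp px [335. 152.]
[331.69144462 216.58504666]
[(0.62, array([334., 177.,  82., 128.]))]
```

View pics/w5.png

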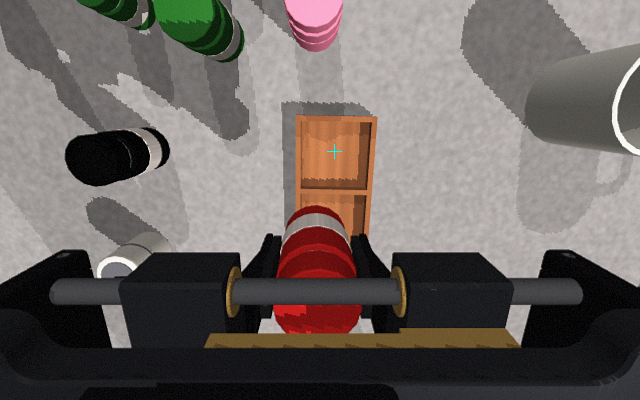

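Red held upright; the marker (335,152) is mid of the wooden tray's far compartment; pink, green, black and mug are clear.

```bash
python3 -m inch '[[30,[0,16,29],[1,-0.7,0.6]],[30,[0,0,0],[0,0,0]],[30,[30,0,0],[0,0,0]],[30,[30,0,0],[0,0,0]],[30,[10,0,0],[0,0,0]],[30,[0,0,0],[0,0,0]]]'
python3 -c "
from h import *
to(.631,-.178,.0335,17.3)"
```

```text
time: 14.65
position: [0.6239, -0.1641, 0.0646]
tool_rot: [0.416, 0.577, -0.416, 0.566]
ft_force: [0.4, -0.5, -0.6]
grip_width: 0.0416
t 14.65 pos [ 624. -164.   65.] jawyaw 17.9 q1,q6 [-0.43 -0.75] w 41.6 F [ 0.4 -0.5 -0.6]
shift [30.9  2.8 15.8] turn [ 0.6 -0.7  0.6]
```

```bash
python3 -m inch '[[30,[0,3,16],[0,0,0]],[30,[0,0,0],[0.6,-1.2,1.2]],[30,[15,0,0],[0,0,0]],[30,[10,0,0],[0,0,0]],[30,[0,0,0],[0,0,0]]]'
python3 -c "
from h import *
to(.631,-.178,.0335,17.3)"
```

```text
time: 15.28
position: [0.6369, -0.1828, 0.042]
tool_rot: [0.421, 0.561, -0.417, 0.578]
ft_force: [0.5, 0.5, -0.8]
grip_width: 0.0414
t 15.28 pos [ 637. -183.   42.] jawyaw 17.3 q1,q6 [-0.45 -0.75] w 41.4 F [ 0.5  0.5 -0.8]
shift [ 8.3 -4.4 -6.5] turn [ 0.   0.9 -1. ]
```

```bash
python3 -m inch '[[30,[2,-5,-6],[0,0.6,-0.7]],[30,[3,0,0],[0,0,0]],[30,[3,0,0],[0,0,0]],[30,[0,0,0],[0,0,0]]]'
python3 -c "
from h import *
to(.631,-.178,.0335,17.3)"
```

```text
time: 15.78
position: [0.631, -0.179, 0.0355]
tool_rot: [0.419, 0.567, -0.419, 0.573]
ft_force: [-0.2, 0.5, -1.5]
grip_width: 0.0414
t 15.78 pos [ 631. -179.   36.] jawyaw 17.4 q1,q6 [-0.45 -0.75] w 41.4 F [-0.2  0.5 -1.5]
shift [ 2.   0.3 -1. ] turn [ 0.1  0.4 -0.3]
```

```bash
python3 -m inch '[[30,[3,0,0],[0,0,0]],[30,[3,0,0],[0,0,0]]]'
```

```text
time: 16.02
position: [0.6313, -0.1795, 0.0348]
tool_rot: [0.419, 0.567, -0.419, 0.573]
ft_force: [-5.8, 2.5, 19.0]
grip_width: 0.0415
```

On the floor (19 N). Release, rise, and go toward yellow.

```bash
python3 -m inch '[[30,[0,0,0],[0,0,0]],[60,[0,0,0],[0,0,0]],[60,[0,0,0],[0,0,0]],[60,[0,0,0],[0,0,0]],[60,[-30,0,0],[0,0,0]],[60,[-40,0,0],[0,0,0]],[60,[-40,0,0],[0,0,0]],[60,[0,0,0],[0,0,0]]]' 20
python3 -c "
from h import *
to(.454,.057,.14,17.3)
im,p=wrist('w6',.631,-.178,.088)"
```

```text
time: 17.02
position: [0.6305, -0.1788, 0.1455]
tool_rot: [0.419, 0.567, -0.419, 0.572]
ft_force: [-0.2, 0.4, -0.5]
grip_width: 0.0602
t 17.02 pos [ 630. -179.  146.] jawyaw 17.4 q1,q6 [-0.45 -0.75] w 60.2 F [-0.2  0.4 -0.5]
shift [   3.5  -98.  -277.8] turn [ 0.1  0.3 -0.2]
cam [ 0.604 -0.1    0.306] exp px [317. 214.]
```

View pics/w6.png

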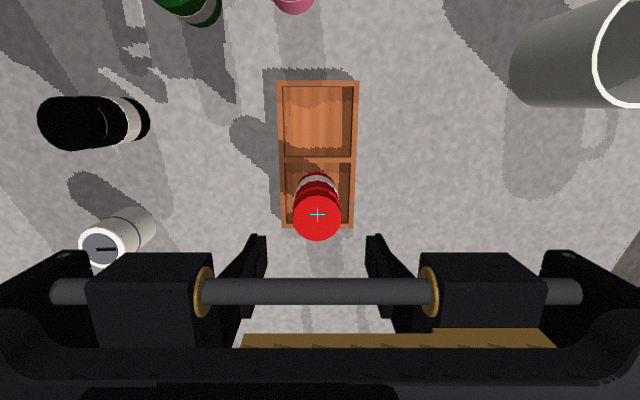

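Red stands upright in the near compartment, lid (317,216) on the marker. On to yellow.

```bash
python3 -m inch '[[60,[0,-17,-48],[0,0,0]],[60,[0,-17,-48],[0,0,0]],[60,[0,-17,-48],[0,0,0]],[60,[0,-17,-48],[0,0,0]],[60,[0,-17,-48],[0,0,0]],[60,[0,-17,-48],[0,0,0]],[60,[0,0,0],[0,0,0]]]'
python3 -c "
from h import *
to(.454,.057,.12,17.3)"
```

```text
time: 17.95
position: [0.4316, 0.0735, 0.1325]
tool_rot: [0.416, 0.575, -0.423, 0.563]
ft_force: [-0.2, 0.6, 0.2]
grip_width: 0.0599
t 17.95 pos [432.  74. 133.] jawyaw 17.2 q1,q6 [-0.09 -0.39] w 59.9 F [-0.2  0.6  0.2]
shift [12.1 16.7 22.5] turn [-0.1 -0.4  1.1]
```

```bash
python3 -m inch '[[60,[8,17,22],[0,0,0]],[60,[0,0,0],[0,-0.4,1.1]],[60,[0,0,0],[0,0,0]]]'
python3 -c "
from h import *
to(.454,.057,.026,17.3)
im,p=wrist('w7',.454,.057,.082)
m,c,a=blob('wrist',im,proj('wrist',(.454,.057,.082),p),60,COL['yellow']); print(c,a)"
```

```text
time: 18.32
position: [0.4579, 0.0546, 0.1217]
tool_rot: [0.42, 0.568, -0.42, 0.569]
ft_force: [0.3, -1.1, 0.0]
grip_width: 0.06
t 18.32 pos [458.  55. 122.] jawyaw 17.1 q1,q6 [-0.12 -0.42] w 60.0 F [ 0.3 -1.1  0. ]
shift [95.7 -3.1 -3.5] turn [-0.2  0.  -0.1]
cam [0.433 0.133 0.283] exp px [313. 219.]
[313.32314881 215.0449317 ] 2782
```

View pics/w7.png

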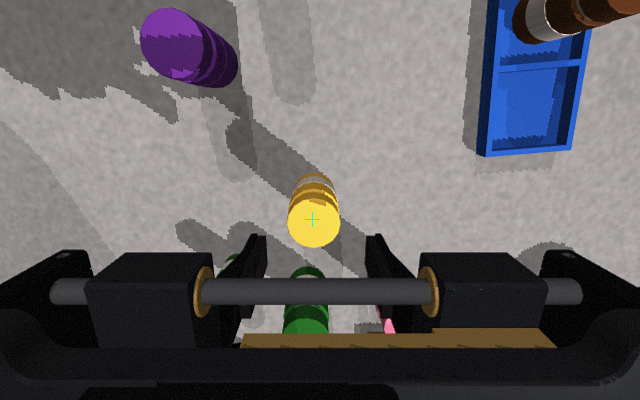

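Yellow lid at (313,222) on the marker (313,219); green (306,310) is behind, not between the fingers. Descend.

```bash
python3 -m inch '[[60,[10,-3,-3],[0,0,0]],[60,[30,0,0],[0,0,0]],[60,[30,0,0],[0,0,0]],[60,[20,0,0],[0,0,0]],[60,[0,0,0],[0,0,0]],[60,[0,0,0],[0,0,0]]]'
python3 -c "
from h import *
to(.454,.057,.026,17.3)"
```

```text
time: 19.12
position: [0.4548, 0.0558, 0.0286]
tool_rot: [0.421, 0.567, -0.42, 0.569]
ft_force: [1.0, 0.8, 0.4]
grip_width: 0.0601
t 19.12 pos [455.  56.  29.] jawyaw 17.0 q1,q6 [-0.12 -0.42] w 60.1 F [1.  0.8 0.4]
shift [ 2.6 -0.5 -1.4] turn [-0.3  0.1 -0.2]
```

```bash
python3 -m inch '[[30,[0,0,0],[0,0,0]],[30,[0,0,0],[0,0,0]],[30,[0,0,0],[0,0,0]],[30,[0,0,0],[0,0,0]],[30,[-20,0,0],[0,0,0]],[30,[-40,0,0],[0,0,0]],[30,[-40,0,0],[0,0,0]],[30,[-25,0,0],[0,0,0]],[30,[0,0,0],[0,0,0]]]' 25
python3 -c "
from h import *
to(.611,-.112,.14,17.3)"
```

```text
time: 20.25
position: [0.4539, 0.0559, 0.1584]
tool_rot: [0.422, 0.567, -0.42, 0.57]
ft_force: [0.3, -0.5, -2.4]
grip_width: 0.0417
t 20.25 pos [454.  56. 158.] jawyaw 17.0 q1,q6 [-0.12 -0.42] w 41.7 F [ 0.3 -0.5 -2.4]
shift [ 19.2 101.1 206.5] turn [-0.3  0.1 -0.3]
```

```bash
python3 -m inch '[[30,[0,20,42],[0,0,0]],[30,[0,21,43],[0,0,0]],[30,[0,21,43],[0,0,0]],[30,[0,21,43],[0,0,0]],[30,[0,21,43],[0,0,0]],[30,[0,0,0],[0,0,0]],[30,[0,0,0],[0,0,0]]]'
python3 -c "
from h import *
to(.611,-.112,.06,17.3)"
```

```text
time: 21.12
position: [0.6121, -0.1208, 0.1443]
tool_rot: [0.419, 0.575, -0.422, 0.563]
ft_force: [-0.6, 0.4, -1.8]
grip_width: 0.0412
t 21.12 pos [ 612. -121.  144.] jawyaw 17.0 q1,q6 [-0.37 -0.67] w 41.2 F [-0.6  0.4 -1.8]
shift [84.3  2.7 -7.8] turn [-0.3 -0.7  0.8]
```

```bash
python3 -m inch '[[30,[0,3,-8],[0,-0.5,0.7]],[30,[0,0,0],[0,0,0]],[30,[0,0,0],[0,0,0]]]'
python3 -c "
from h import *
to(.611,-.112,.06,17.3)"
```

```text
time: 21.5
position: [0.6097, -0.1085, 0.1428]
tool_rot: [0.42, 0.572, -0.42, 0.567]
ft_force: [0.8, 0.6, -1.2]
grip_width: 0.0414
t 21.5 pos [ 610. -109.  143.] jawyaw 17.2 q1,q6 [-0.36 -0.66] w 41.4 F [ 0.8  0.6 -1.2]
shift [82.8  0.6  4.2] turn [-0.1 -0.3  0.2]
```

```bash
python3 -m inch '[[30,[10,0,4],[0,0,0]],[30,[30,0,0],[0,0,0]],[30,[30,0,0],[0,0,0]],[30,[15,0,0],[0,0,0]],[30,[0,0,0],[0,0,0]],[30,[0,0,0],[0,0,0]]]'
python3 -c "
from h import *
to(.611,-.112,.036,17.3)"
```

```text
time: 22.25
position: [0.6125, -0.1132, 0.0563]
tool_rot: [0.42, 0.57, -0.419, 0.569]
ft_force: [0.0, -0.5, -1.9]
grip_width: 0.0413
t 22.25 pos [ 613. -113.   56.] jawyaw 17.2 q1,q6 [-0.36 -0.66] w 41.3 F [ 0.  -0.5 -1.9]
shift [20.3 -1.1 -1.6] turn [-0.1 -0.1  0. ]
```

```bash
python3 -m inch '[[30,[9,-1,-1],[0,0,0]],[30,[7,0,0],[0,0,0]],[30,[3,0,0],[0,0,0]],[30,[0,0,0],[0,0,0]]]'
python3 -m inch '[[30,[3,0,0],[0,0,0]],[30,[3,0,0],[0,0,0]]]'
```

```text
time: 22.75
position: [0.6127, -0.1131, 0.0382]
tool_rot: [0.42, 0.568, -0.419, 0.57]
ft_force: [0.4, 0.4, -0.5]
grip_width: 0.0414
time: 23.0
position: [0.6132, -0.1132, 0.0362]
tool_rot: [0.42, 0.568, -0.419, 0.571]
ft_force: [-7.0, 2.1, 25.9]
grip_width: 0.0414
```

```bash
python3 -m inch '[[30,[0,0,0],[0,0,0]],[60,[0,0,0],[0,0,0]],[60,[0,0,0],[0,0,0]],[60,[0,0,0],[0,0,0]],[60,[-30,0,0],[0,0,0]],[60,[-40,0,0],[0,0,0]],[60,[-40,0,0],[0,0,0]],[60,[0,0,0],[5,0,0]]]' 20
python3 -c "
from h import *
to(.454,-.278,.14,22)
im,p=wrist('w8',.611,-.112,.088)"
```

```text
time: 24.0
position: [0.6132, -0.1134, 0.1486]
tool_rot: [0.445, 0.549, -0.444, 0.551]
ft_force: [0.3, -0.1, -0.5]
grip_width: 0.0602
t 24.0 pos [ 613. -113.  149.] jawyaw 12.1 q1,q6 [-0.36 -0.57] w 60.2 F [ 0.3 -0.1 -0.5]
shift [   8.  -190.2  127.5] turn [-9.9  0.1 -0.2]
cam [ 0.595 -0.033  0.31 ] exp px [314. 212.]
```

View pics/w8.png

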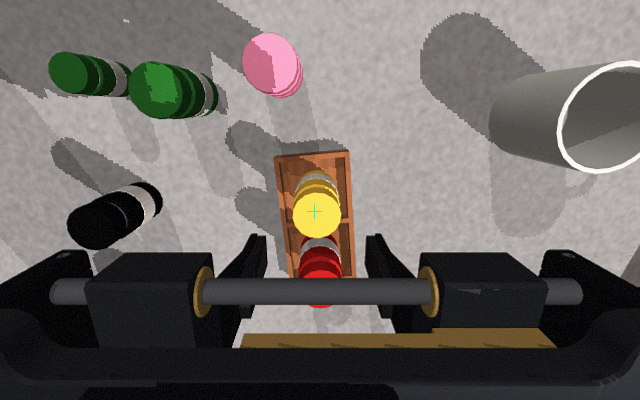

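Yellow (317,214) and red (320,285) both stand in the wooden tray. On to the timer.

```bash
python3 -m inch '[[60,[0,-48,32],[0,0,0]],[60,[0,-49,33],[0,0,0]],[60,[0,-49,33],[0,0,0]],[60,[0,-49,33],[0,0,0]],[60,[0,0,0],[-10,0,0]],[60,[0,0,0],[0,0,0]]]'
python3 -c "
from h import *
to(.454,-.278,.13,22)
im,p=wrist('w9',.454,-.278,.06)"
```

```text
time: 24.8
position: [0.4443, -0.2866, 0.1438]
tool_rot: [0.393, 0.589, -0.391, 0.588]
ft_force: [-0.3, -0.9, -0.1]
grip_width: 0.0603
t 24.8 pos [ 444. -287.  144.] jawyaw 22.7 q1,q6 [-0.79 -1.18] w 60.3 F [-0.3 -0.9 -0.1]
shift [13.8 12.3 -4.2] turn [ 0.7 -0.1 -0. ]
cam [ 0.412 -0.211  0.305] exp px [331. 200.]
```

View pics/w9.png

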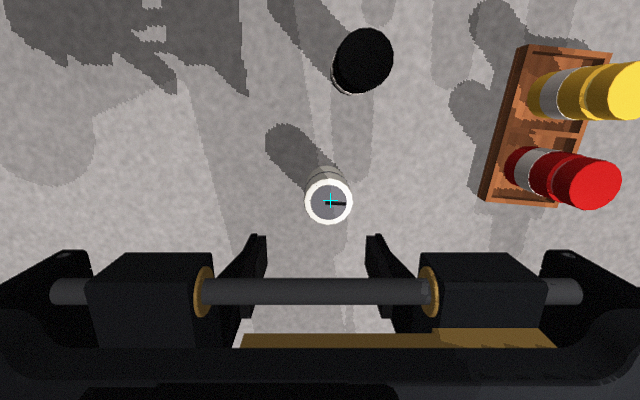

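Timer dial centred at (328,201), marker (331,200): within 1–2 mm. Descend.

```bash
python3 -m inch '[[64,[10,11,-4],[0,0,0]],[64,[0,0,0],[0,0,0]],[64,[30,0,0],[0,0,0]],[64,[30,0,0],[0,0,0]],[64,[10,0,0],[0,0,0]],[64,[0,0,0],[0,0,0]],[64,[0,0,0],[0,0,0]]]'
python3 -c "
from h import *
to(.453,-.278,.021,22)"
```

```text
time: 25.72
position: [0.4581, -0.2745, 0.0618]
tool_rot: [0.391, 0.589, -0.39, 0.59]
ft_force: [-0.5, -1.2, -0.1]
grip_width: 0.0643
t 25.73 pos [ 458. -275.   62.] jawyaw 22.9 q1,q6 [-0.75 -1.15] w 64.3 F [-0.5 -1.2 -0.1]
shift [40.8 -6.1  1.2] turn [ 0.9  0.  -0.1]
```

```bash
python3 -m inch '[[64,[0,-6,1],[0,0,0]],[64,[22,0,0],[0,0,0]],[64,[20,0,0],[0,0,0]],[64,[0,0,0],[0,0,0]],[64,[0,0,0],[0,0,0]]]'
python3 -c "
from h import *
to(.453,-.278,.021,22)"
```

```text
time: 26.35
position: [0.4545, -0.2814, 0.0236]
tool_rot: [0.391, 0.585, -0.391, 0.593]
ft_force: [-0.4, -0.4, 0.5]
grip_width: 0.064
t 26.35 pos [ 455. -281.   24.] jawyaw 22.9 q1,q6 [-0.76 -1.17] w 64.0 F [-0.4 -0.4  0.5]
shift [ 2.6 -0.1 -3.8] turn [ 0.9  0.5 -0.3]
```

```bash
python3 -m inch '[[64,[2,0,-4],[0,0.5,-0.3]],[64,[0,0,0],[0,0,0]],[30,[0,0,0],[0,0,0]],[30,[0,0,0],[0,0,0]],[30,[0,0,0],[0,0,0]],[30,[0,0,0],[0,0,0]],[30,[-20,0,0],[0,0,0]],[30,[-40,0,0],[0,0,0]],[30,[-40,0,0],[0,0,0]],[30,[-25,0,0],[0,0,0]],[30,[0,0,0],[0,0,0]]]' 25
python3 -c "
from h import *
to(.611,.189,.15,22)"
```

```text
time: 27.72
position: [0.4524, -0.2771, 0.1501]
tool_rot: [0.391, 0.59, -0.391, 0.589]
ft_force: [-0.7, -0.1, -1.6]
grip_width: 0.0435
t 27.73 pos [ 452. -277.  150.] jawyaw 22.9 q1,q6 [-0.76 -1.16] w 43.5 F [-0.7 -0.1 -1.6]
shift [ 3.000e-01  3.272e+02 -3.678e+02] turn [ 0.9 -0.1  0. ]
```

```bash
python3 -m inch '[[30,[-1,25,-28],[0,0,0]],[30,[-1,38,-42],[0,0,0]],[30,[-1,38,-42],[0,0,0]],[30,[-1,38,-42],[0,0,0]],[30,[-1,38,-42],[0,0,0]],[30,[-1,38,-42],[0,0,0]],[30,[-1,38,-42],[0,0,0]],[30,[-1,38,-42],[0,0,0]],[30,[0,25,-28],[0,0,0]],[30,[0,0,0],[0,0,0]],[30,[0,0,0],[0,0,0]]]'
python3 -c "
from h import *
to(.611,.189,.06,22)"
```

```text
time: 29.1
position: [0.6052, 0.1808, 0.1383]
tool_rot: [0.388, 0.597, -0.397, 0.58]
ft_force: [-0.6, 0.7, -0.9]
grip_width: 0.0435
t 29.1 pos [605. 181. 138.] jawyaw 22.6 q1,q6 [ 0.11 -0.29] w 43.5 F [-0.6  0.7 -0.9]
shift [78.2 10.4 -4.4] turn [ 0.6 -0.7  1.4]
```

```bash
python3 -m inch '[[30,[0,10,-4],[0,0,0]],[30,[0,0,0],[0,-0.5,1.2]],[30,[0,0,0],[0,0,0]],[30,[0,0,0],[0,0,0]]]'
python3 -c "
from h import *
to(.611,.189,.06,22)
im,p=wrist('w10',.585,.253,.088)"
```

```text
time: 29.6
position: [0.6124, 0.185, 0.1372]
tool_rot: [0.393, 0.589, -0.394, 0.586]
ft_force: [0.3, 0.6, -0.4]
grip_width: 0.0436
t 29.6 pos [612. 185. 137.] jawyaw 22.3 q1,q6 [ 0.12 -0.27] w 43.6 F [ 0.3  0.6 -0.4]
shift [77.2  0.6 -4. ] turn [ 0.3 -0.2  0.3]
cam [0.581 0.261 0.299] exp px [318. 120.]
```

View pics/w10.png

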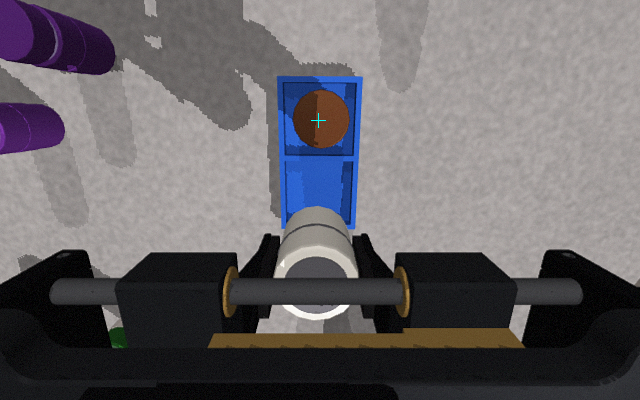

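Timer held upright; brown lid (320,119) on its marker, empty blue compartment at (318,190). Lower.

```bash
python3 -m inch '[[30,[10,0,-4],[0,0,0]],[30,[30,0,0],[0,0,0]],[30,[30,0,0],[0,0,0]],[30,[15,0,0],[0,0,0]],[30,[0,0,0],[0,0,0]],[30,[0,0,0],[0,0,0]]]'
python3 -c "
from h import *
to(.611,.189,.029,22)"
```

```text
time: 30.4
position: [0.6111, 0.1897, 0.0498]
tool_rot: [0.394, 0.589, -0.394, 0.586]
ft_force: [0.5, -0.4, -0.4]
grip_width: 0.0431
t 30.4 pos [611. 190.  50.] jawyaw 22.3 q1,q6 [ 0.13 -0.27] w 43.1 F [ 0.5 -0.4 -0.4]
shift [20.8 -0.3  0.7] turn [ 0.3 -0.2  0.1]
```

```bash
python3 -m inch '[[30,[9,0,0],[0,0,0]],[30,[6,0,0],[0,0,0]],[30,[3,0,0],[0,0,0]],[30,[0,0,0],[0,0,0]]]'
python3 -m inch '[[30,[3,0,0],[0,0,0]],[30,[3,0,0],[0,0,0]]]'
```

```text
time: 30.9
position: [0.6127, 0.19, 0.033]
tool_rot: [0.395, 0.587, -0.393, 0.587]
ft_force: [0.6, -0.6, -1.2]
grip_width: 0.0437
time: 31.15
position: [0.6131, 0.1902, 0.0295]
tool_rot: [0.395, 0.587, -0.392, 0.588]
ft_force: [-7.3, -1.5, 24.8]
grip_width: 0.0431
```

```bash
python3 -m inch '[[30,[0,0,0],[0,0,0]],[60,[0,0,0],[0,0,0]],[60,[0,0,0],[0,0,0]],[60,[0,0,0],[0,0,0]],[60,[-30,0,0],[0,0,0]],[60,[-40,0,0],[0,0,0]],[60,[-50,0,0],[0,0,0]],[60,[-50,0,0],[0,0,0]],[60,[0,-50,20],[0,0,0]],[60,[0,-50,20],[0,0,0]],[60,[0,-50,20],[0,0,0]],[60,[0,0,0],[0,0,0]]]' 20
python3 - <<'E'
from h import *
im=imaging.camera("top"); b=im[:,:,::-1].copy()
for n,X in {"brown":(.585,.253,.088),"timer":(.611,.189,.066),"red":(.631,-.178,.088),"yellow":(.611,-.112,.088),"green":(.477,-.042,.082),"black":(.43,-.16,.082)}.items():
    u=proj("top",X); print(n,u.round(1)); 
cv2.imwrite("pics/top1.png",cv2.resize(b[60:330,140:510],None,fx=2.16,fy=2.16,interpolation=cv2.INTER_CUBIC))
s=imaging.camera("side"); cv2.imwrite("pics/side1.png",s[:,:,::-1])
o=get_obs(); print(o["time"],o["position"],o["grip_width"])
E
```

```text
time: 32.65
position: [0.495, 0.0746, 0.2034]
tool_rot: [0.394, 0.587, -0.392, 0.589]
ft_force: [-0.0, 0.1, 0.1]
grip_width: 0.06
brown [262.1 192.1]
timer [289.3 183.4]
red [439.7 172.5]
yellow [413.1 180.7]
green [385.7 236.2]
black [435.8 255.5]
32.75 [0.499302   0.07582031 0.20413866] 0.06001799068114752
```

View pics/top1.png

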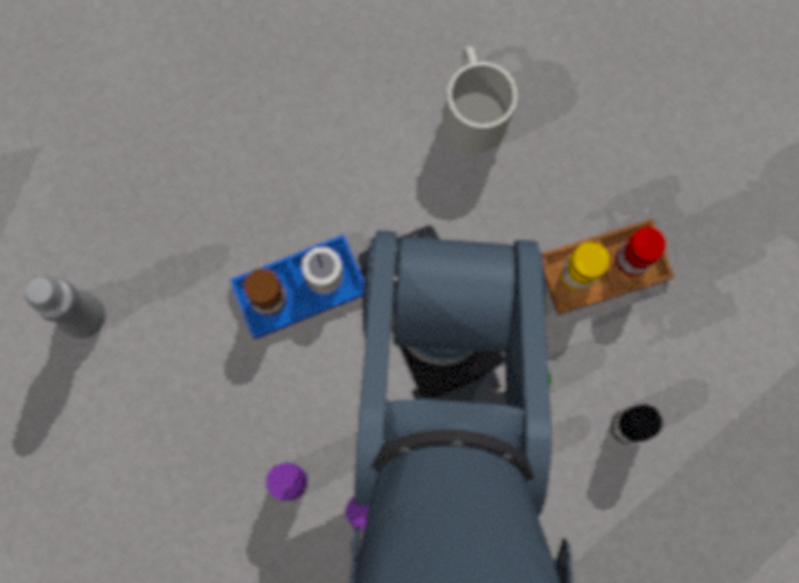

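View pics/side1.png

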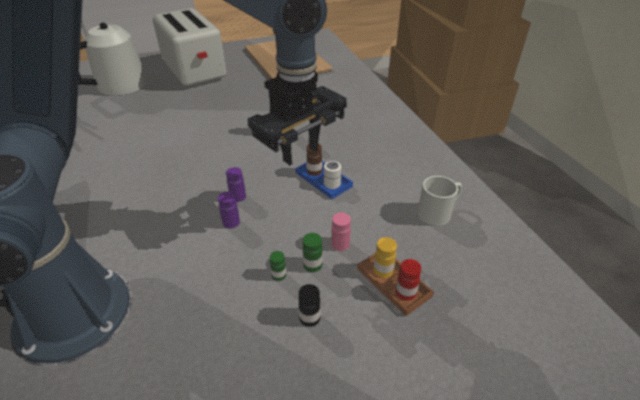

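The top picture shows brown (264,289) and the timer (322,269) in the blue tray. Yellow (590,262) and red (647,246) are in the wooden tray. Each is within about 4 crop pixels of its planned spot. The side view shows everything upright, with green, black, mug and mill where they were.

```bash
python3 -m inch '[[60,[0,0,0],[0,0,0]],[60,[0,0,0],[0,0,0]],[60,[0,0,0],[0,0,0]],[60,[0,0,0],[0,0,0]]]'; python3 -c "
from rig import robot
print(robot.hand_in())"
```

```text
time: 33.25
position: [0.5027, 0.0778, 0.2039]
tool_rot: [0.395, 0.585, -0.389, 0.592]
ft_force: [0.2, -0.2, -0.4]
grip_width: 0.06
the job is handed in; nothing more can be done
None
```

I made up both kits and handed the job in at about 33 s of the 102 s allowed. The brown jar and the timer are in the blue tray, and the red and yellow jars are in the wooden tray. I lowered each one until it pressed on the tray floor (19–40 N at the wrist), then let it go.

- **Final check:** the last top and side pictures show all four things upright in their own compartments, each within about 4 mm of its planned spot. I saw no change in where the green and black jars, mug and pepper mill stand, though the arm hid most of the green jar from above. The arm ended clear of everything with no force on it.
- **What went wrong:** the first grip on the brown jar was about 7 mm off the pad centre, so I let go and gripped it again before lifting. Setting the brown jar down pressed hardest, about 40 N at the wrist; I saw no harm from it. No check failed or disagreed at the end, but the hand-in gives no verdict, so I have no outside confirmation.

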